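Gather the stencil weights in the tray's lip corner

ROBOT

A 6-joint arm with a two-finger parallel gripper is mounted at the origin on the work surface. World frame = base frame: x ahead of the robot, y to its left, z up, the work surface at z = 0. Lengths are in mm, angles in degrees, forces in N, time in s.
With the tool pointing down it reaches from about 350 to 850 mm from the base axis. Payload 8.1 kg.
Tool frame: the origin (TCP) lies midway between the tips of the shut fingers; the grasp point (between the pads) lies 19 mm behind it (r.grasp_offset is the distance from the TCP to the grasp point, in mm); z points along the fingers, x is the direction in which the jaws open and shut, and the axes are right-handed (so a half turn about z gives the same grasp; the last joint's range is limited). The gripper opens to 85 mm and grips with 20 to 120 N. Pads are 22 mm wide; open, the fingers measure 114 mm over their backs; the gripper's body (76 mm by 85 mm) begins 54 mm behind the grasp point. The pads swing forward as they close: fully open they stand 13 mm farther back than shut.
Start: joints at [-70.096, 7.471, 85.268, -0, 87.261, -4.893], TCP at [251.668, -544.672, 203.492] pointing down, gripper open.
Joint ranges: [-169.43, 169.43], [-51.17, 129.36], [1.28, 143.12], [-76.62, 256.62], [0, 156.53], [-152.29, 152.29]. Speed limits (degrees/s): [136.94, 136.94, 159.86, 180, 180, 180].

INTERFACE

Orientations are given as [roll, pitch, yaw] about the fixed x, y, z axes, in that order (R = Rz(yaw) Ry(pitch) Rx(roll)).
In Python, from bench import r, optics, hand_in gives the robot as it stands.
- The arm moves only by the shell command python3 -m pendant 'ROWS' [FORCE]. ROWS is JSON, a list of rows, each a list of 5 numbers: the opening, from 0 (shut) to 1 (fully open), then the shift along the tool's x, y, z in mm, then the turn about the tool's z in degrees. A call has 1 to 10 rows; each row shifts and turns the commanded pose from where the row before left it, along the tool's axes as they then stand; what a row does not reach is not made up. A row lasts 1/10 s, in which the tool goes at most 50 mm and 8.59 degrees, less where a joint would pass 70% of its speed; a pose out of reach is approached as far as the arm can. A call with a gripper value outside its range is refused whole. The fingers move at their own pace and stop on an object; FORCE is the grip in N (left out, the last holds). Time passes only in rows, so rows that do not move let the fingers close. It gives the time, the measured TCP pose, the force and the opening at its end, in the units of the state.
- r.sense(): the state, without advancing time (a new reading comes with each control period).
- optics.snapshot(name): name is "scene" or "top" or "wrist"; returns (picture, depth): 420x560x3 uint8, blue, green, red; 420x560 float32, mm along the optical axis (not along the pixel's ray), 0 where there is no reading.
- optics.camera_params(name): a dict with "camera_matrix" (3x3 intrinsics, pixels), "eye" and "orientation" of the camera in the world. Camera axes: x right, y down, z forward; pixel columns grow to the right and rows downward; lengths in mm; the calibration is good to about 2 mm. A picture is of the moment at which its call begins: read the wrist's pose just before it. camera_params takes no time and is no camera call; for the wrist camera it gives the pose at the moment of the call.
- hand_in(): hands the job in, once; it reports no verdict.
Trained networks look in the newest picture that a camera, given by its name, has taken for a name from the list of things; names that differ only in an ending like _2 or _b are one class to them, and where a whole thing is asked for, a point or a joint stands for the part that bears it (a point fixed in the world has none). Each returns a list of dicts, best first, with "score" (0 to 1); they miss things now and then, are a little off and sometimes report something else, mostly with a low value. They report only what shows in the picture. A call takes as long as a camera call.
- optics.search_frame(camera, query): "at" ([x, y, z] in mm, in world coordinates, good to about 4 mm: the middle of the surface that is visible of it).
The state is a dict: "time": time; "joint_pos": joint angles; "qd": joint speeds; "joint_efforts": joint torques, N m; "tool_pos": TCP position; "tcp_rot": TCP orientation; "ft_force": force on the tool from outside, world axes, zero at the start; "wrist_torque": the same for the moment, N m; "finger_gap": finger opening in mm.
Only numpy, scipy, OpenCV 4.12 (cv2) and the standard library are available. Lean on these libraries where they do the work, as an engineer would, in place of code of your own. Each camera call takes 0.05 s, during which the arm holds its last target. There are 200 camera calls.

TASK

Pick up the brass weight left on the stencil and set it down in the tray, flat on the tray's floor, with the other four. Then take the tray by its fin handle and raise that corner so that the tray stands on its lip corner, tilted about 35 degrees, and all five weights slide together into the lip corner; finish while still holding it tilted like that by the handle. Leave the brush, bowls and other things where they are.

Things in the scene. Friction and masses are not known exactly. Their poses are not given: they have to be found in the camera images.
- tray: loose square grey-green enamel tray, 170 mm outside, walls 5 mm thick, 40 mm high, floor 5 mm thick, about 0.45 kg. Origin under its centre; x axis along a diagonal, from the pouring-lip corner (-x) to the handle corner (+x); z up. Corners lie 120 mm from the origin. At the start the handle points away from the robot, within 0.5 rad of straight ahead. Slippery floor (friction 0.2).
- tray_handle (a point): grip point of the tray's handle, an upright fin 10 mm thick along the tray's y, standing out 50 mm beyond the +x corner and 40 mm tall (20 to 60 mm above the tray's underside); this point is at 149, 0, 45 mm in the tray's frame, with free room for fingers on both sides
- tray_corner (a point): inner corner of the tray's floor at the lip, at -113, 0, 5 mm in the tray's frame: where the weights must gather. At 35 degrees of tilt they slide down freely; below 25 some may stick
- tray_foot (a point): outer bottom corner of the tray under the lip, at -120, 0, 0 mm in the tray's frame: the point it pivots on. The small lip sticks out above it at the rim
- board: flat white board 250 x 170 mm (x, y), its top 6 mm above the table, covered with a brown stencil sheet; fixed. Origin under its centre
- stray: brass weight, an upright disc 30 mm in diameter and 20 mm high, 0.1 kg; origin at the centre of its underside; it stands alone on the stencil board, with at least 35 mm free between it and the brush (which lies towards the board's -x end)
- weight0: brass weight, an upright disc 30 mm in diameter and 20 mm high, 0.1 kg; origin at the centre of its underside; starts in the tray near x 39, y 30 mm of the tray's frame
- weight1: brass weight, an upright disc 30 mm in diameter and 20 mm high, 0.1 kg; origin at the centre of its underside; starts in the tray near x 39, y -30 mm of the tray's frame
- weight2: brass weight, an upright disc 30 mm in diameter and 20 mm high, 0.1 kg; origin at the centre of its underside; starts in the tray's handle corner, near x 81, y 0 mm
- weight3: brass weight, an upright disc 30 mm in diameter and 20 mm high, 0.1 kg; origin at the centre of its underside; starts in the tray near its +y corner, near x 0, y 71 mm; the part of the tray around x -35, y -20 mm is empty at the start, with about 40 mm free all round
- brush: short wooden stencil brush 105 mm long, 24 mm wide and 19 mm high, lying across the board's near (-x) end; bystander, to be left alone; origin at its underside
- dye_bowl: white china bowl, 90 mm wide, 55 mm high, beyond the tray and the board; bystander, to be left alone; origin at its underside
- rinse_bowl: white china bowl, 110 mm wide, 60 mm high, at the robot's left; bystander, to be left alone; origin at its underside
- saucer: white china saucer, 120 mm wide, 18 mm high, at the robot's right; bystander, to be left alone; origin at its underside
- paste_jar: white china jar, 72 mm wide, 90 mm high, at the robot's left; bystander, to be left alone; origin at its underside
- wax_block: small wooden block 70 x 45 x 30 mm, at the robot's right; bystander, to be left alone; origin at its underside
- scraper: wooden scraper 145 mm long, 34 mm wide, 8 mm high, lying just beyond the gap between tray and board; bystander, to be left alone; origin at its underside

How it is judged (in metres and radians):
On the way:
1. the weight from the stencil stands on the level tray's floor, let go (horizontal distance between stray and tray below 0.095 m and z of stray in the frame of tray between 0 and 0.012 m and angle between stray's own z axis and vertical below 0.15 rad and angle between tray's own z axis and vertical below 0.1 rad and contact force between the fingers and stray below 0.1 N and linear speed of stray below 0.02 m/s), for 0.2 s.
At the end, for the whole second after the job is handed in: Fingers hold the tray (over 0.5 N) tilted 20 to 50 degrees, grip point over 120 mm high, its foot within 15 mm of the table, touching no bystander nor the board; all at rest, the five weights free of the fingers and within 95 mm of the inner lip corner (angle between tray's own z axis and vertical between 0.35 and 0.87 rad and height (world z) of tray_handle above 0.12 m and height (world z) of tray_foot below 0.015 m and contact force between the fingers and tray above 0.5 N and linear speed of each of tray, weight0, weight1, weight2, weight3, stray below 0.02 m/s and distance between each of weight0, weight1, weight2, weight3, stray and tray_corner below 0.095 m and contact force between the fingers and weight0 below 0.1 N and contact force between the fingers and weight1 below 0.1 N and contact force between the fingers and weight2 below 0.1 N and contact force between the fingers and weight3 below 0.1 N and contact force between the fingers and stray below 0.1 N and contact force between tray and brush below 0.1 N and contact force between tray and dye_bowl below 0.1 N and contact force between tray and rinse_bowl below 0.1 N and contact force between tray and saucer below 0.1 N and contact force between tray and paste_jar below 0.1 N and contact force between tray and wax_block below 0.1 N and contact force between tray and scraper below 0.1 N and contact force between tray and board below 0.1 N); the arm keeps its last pose, push and grip.
It fails at once if a bystander is moved more than 20 mm (distance of any of brush, dye_bowl, rinse_bowl, saucer, paste_jar, wax_block, scraper from where it was at the start of the episode above 0.02 m).
It also fails if it takes over 54 s, if anything falls off the work surface, if the arm or the gripper's body presses on something with over 40 N, if the wrist force passes 120 N, or if a joint passes its speed limit or range.

## Working session

There is one attempt and no reset: what is moved stays moved. The work goes in short steps, Python scripts to look and compute and a shell command to move; the robot and the scene stay as the last step left them, time stands still between calls to the robot, and variables do not carry over. Pictures are saved under pics/ and viewed, about 8 in all and at most 12, crops included, and the job is handed in when it is done.

```bash
mkdir -p pics; ls; python3 - <<'E'
from bench import r, optics
import cv2
s=r.sense(); print(s['time'],s['tool_pos'],s['tcp_rot'],s['finger_gap'],r.grasp_offset)
for n in ("top",):
    p,d=optics.snapshot(n); cv2.imwrite(f'pics/{n}0.png',p)
    c=optics.camera_params(n); print(c)
    for q in ("tray","tray_handle","stray","weight0","board","brush","scraper","dye_bowl"):
        for o in optics.search_frame(n,q)[:6]: print(q,o)
E
```

```text
pics
0.0 [ 251.48960599 -544.09692831  202.43486015] [-1.79988551e+02  1.04475205e-01 -6.52009973e+01] 85.60033485779516 18.700000000000003
{'camera_matrix': array([[482.98664634,   0.        , 278.56444168],
       [  0.        , 482.98664634, 209.0876854 ],
       [  0.        ,   0.        ,   1.        ]]), 'eye': array([ 310.51509649,   -5.98563679, 1347.68689517]), 'orientation': array([-168.70162238,   -0.20574278,  -88.45378019])}
tray {'at': [510.2, 179.5, 4.4], 'score': 0.6}
tray_handle {'at': [510.6, 176.0, 0.9], 'score': 0.76}
stray {'at': [484.7, -229.9, 26.3], 'score': 0.5}
weight0 {'at': [542.1, 221.1, 23.7], 'score': 0.68}
weight0 {'at': [563.9, 163.1, 26.6], 'score': 0.68}
weight0 {'at': [589.0, 192.1, 21.6], 'score': 0.41}
board {'at': [452.4, -173.1, 5.7], 'score': 0.91}
board {'at': [424.7, -425.9, 28.5], 'score': 0.46}
brush {'at': [373.8, -164.4, 21.6], 'score': 0.66}
brush {'at': [509.7, 176.6, 2.2], 'score': 0.33}
brush {'at': [542.4, 218.9, 25.1], 'score': 0.16}
scraper {'at': [655.9, 2.9, 8.5], 'score': 0.59}
scraper {'at': [592.3, 193.5, 20.2], 'score': 0.37}
dye_bowl {'at': [786.6, 36.8, 27.3], 'score': 0.8}
dye_bowl {'at': [587.1, -466.2, 12.4], 'score': 0.59}
```

View pics/top0.png

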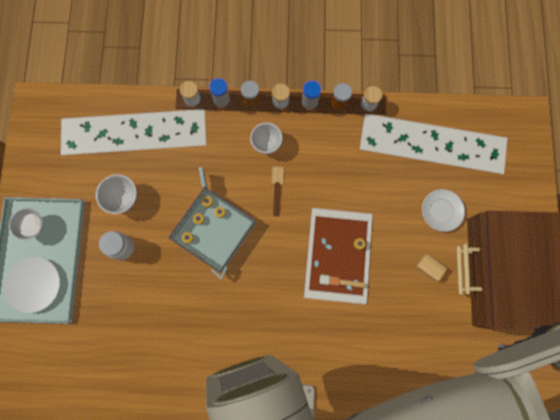

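The top view shows the tray centred near (213,230), its fin handle at (205,178) and its lip at (220,270). The stray weight is at (360,243), the brush at (343,282) and the scraper at (277,190). Next I'll measure these more precisely.

```bash
cat > h.py <<'E'
import numpy as np, cv2
from scipy.spatial.transform import Rotation as R
from bench import r, optics
def cam(n):
    c=optics.camera_params(n); return c['camera_matrix'],np.array(c['eye']),R.from_euler('xyz',c['orientation'],degrees=True).as_matrix()
def toplane(c,uv,z):
    K,e,M=c; d=M@np.linalg.inv(K)@np.array([uv[0],uv[1],1.]); return e+d*(z-e[2])/d[2]
def cloud(c,d):
    K,e,M=c; v,u=np.mgrid[:d.shape[0],:d.shape[1]]
    P=np.stack([(u-K[0,2])/K[0,0]*d,(v-K[1,2])/K[1,1]*d,d],-1); return P@M.T+e
def proj(c,p):
    K,e,M=c; q=K@(M.T@(np.asarray(p,float)-e)); return q[:2]/q[2]
def show(s=None):
    s=s or r.sense(); print(s['time'],np.round(s['tool_pos'],1),np.round(s['tcp_rot'],1),'F',np.round(s['ft_force'],1),'gap',round(s['finger_gap'],1))
E
python3 - <<'E'
from h import *
p,d=optics.snapshot('top'); c=cam('top'); P=cloud(c,d)
# tray rim / fin points from depth
X=P.reshape(-1,3); m=(X[:,0]>380)&(X[:,0]<680)&(X[:,1]>40)&(X[:,1]<300)
A=X[m]; rim=A[(A[:,2]>33)&(A[:,2]<48)]; fin=A[(A[:,2]>50)&(A[:,2]<75)]
print(len(rim),cv2.minAreaRect(rim[:,:2].astype(np.float32)),rim[:,:2].min(0),rim[:,:2].max(0)); print('fin',np.round(fin,0)[:40].tolist())
hsv=cv2.cvtColor(p,cv2.COLOR_BGR2HSV)
# brass at stray and in tray
b=((hsv[...,0]>15)&(hsv[...,0]<32)&(hsv[...,1]>120)&(hsv[...,2]>100)).astype(np.uint8)
for (u0,u1,v0,v1) in((345,375,230,255),(170,230,190,250)):
    n,l,st,ce=cv2.connectedComponentsWithStats(b[v0:v1,u0:u1])
    for i in range(1,n):
        if st[i,4]>15: q=ce[i]+[u0,v0]; print(q,st[i],toplane(c,q,26 if u0>300 else 25))
crop=lambda a,u,v,w,h,k:cv2.resize(a[v:v+h,u:u+w],None,fx=k,fy=k,interpolation=cv2.INTER_CUBIC)
a=crop(p,160,160,100,130,4); e=crop(p,300,205,80,130,4); cv2.imwrite('pics/crop1.png',np.hstack([a,e]))
E
```

```text
681 ((527.438232421875, 178.4922332763672), (200.41348266601562, 233.51748657226562), 61.66938781738281) [381.23030298  60.00124395] [677.76606231 295.43247932]
fin [[676.0, 219.0, 64.0], [677.0, 216.0, 61.0], [678.0, 214.0, 59.0], [679.0, 212.0, 56.0], [675.0, 219.0, 58.0], [674.0, 216.0, 63.0], [675.0, 214.0, 60.0], [675.0, 211.0, 60.0], [672.0, 219.0, 59.0], [671.0, 216.0, 62.0], [673.0, 214.0, 58.0], [670.0, 219.0, 57.0], [669.0, 216.0, 61.0], [670.0, 214.0, 57.0], [669.0, 211.0, 59.0], [666.0, 216.0, 61.0], [665.0, 212.0, 64.0], [666.0, 210.0, 63.0], [662.0, 215.0, 63.0], [663.0, 213.0, 60.0], [663.0, 210.0, 63.0], [664.0, 208.0, 57.0], [660.0, 215.0, 61.0], [660.0, 212.0, 62.0], [660.0, 210.0, 61.0], [661.0, 208.0, 58.0], [657.0, 215.0, 61.0], [656.0, 212.0, 66.0], [658.0, 210.0, 60.0], [658.0, 207.0, 59.0], [654.0, 215.0, 62.0], [655.0, 213.0, 58.0], [655.0, 210.0, 60.0], [655.0, 207.0, 60.0], [651.0, 215.0, 62.0], [652.0, 212.0, 60.0], [652.0, 209.0, 61.0], [654.0, 208.0, 53.0], [648.0, 212.0, 63.0], [649.0, 209.0, 62.0]]
[373.05660377 244.01886792] [26  1  4 24 53] [ 483.79172744 -266.26886877   26.        ]
[358.96330275 243.56880734] [  8   8  13  12 109] [ 483.97290875 -227.47113727   26.        ]
[180.00896057 203.61111111] [  0   0  30  41 558] [582.78760542 272.36881506  25.        ]
[226.55172414 193.13793103] [51  0  9  7 29] [616.44993302 143.73781034  25.        ]
[206.73913043 201.34782609] [32  6 10 11 69] [591.33046558 198.03840367  25.        ]
[219.625  211.6875] [45 17 10 10 64] [562.86607128 160.48551106  25.        ]
[197.98611111 218.68055556] [23 24 11 10 72] [541.41861567 219.58401316  25.        ]
[187.   237.44] [12 42 11 11 75] [488.08775198 246.72409652  25.        ]
[172.62790698 245.34883721] [ 0 51  7  9 43] [465.11680903 284.79032729  25.        ]
```

View pics/crop1.png

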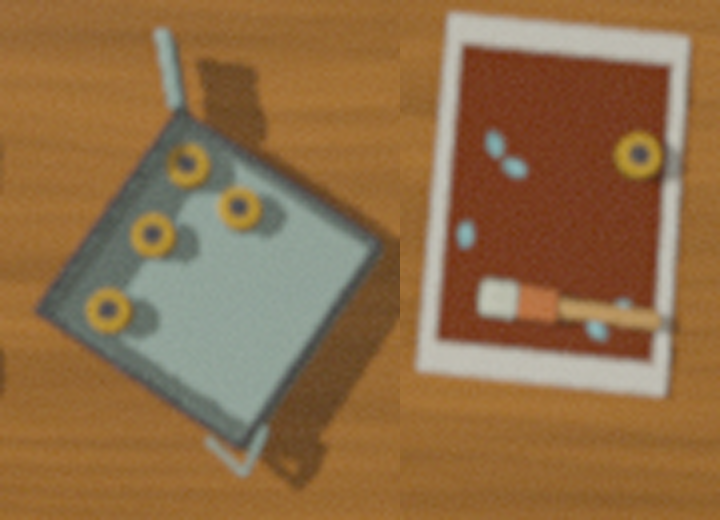

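```bash
cat >> h.py <<'E'
def delta(target,s=None):
    s=s or r.sense(); M=R.from_euler('xyz',s['tcp_rot'],degrees=True).as_matrix()
    return np.round(M.T@(np.asarray(target)-s['tool_pos']),1)
E
python3 - <<'E'
from h import *
c=cam('top'); f=lambda x,y,z:toplane(c,(160+(x+.5)/4-.5,160+(y+.5)/4-.5),z)
q=[f(180,112,40),f(38,310,40),f(382,245,40),f(243,443,40)]
C=np.mean(q,0); print(np.round(q,0).tolist(),C)
d=q[0]-q[3]; e=q[1]-q[2]; print(np.hypot(*d[:2]),np.hypot(*e[:2]),np.degrees(np.arctan2(d[1],d[0])),np.degrees(np.arctan2(-e[0],e[1])))
a,b=f(162,32,60),f(177,108,60);print('fin',a,b,(a+b)/2)
# weights-based fit
T=np.array([[39,30],[39,-30],[81,0],[0,71]]);W=np.array([[541.4,219.6],[562.9,160.5],[591.3,198],[488.1,246.7]])
tm,wm=T.mean(0),W.mean(0);U,S,V=np.linalg.svd((T-tm).T@(W-wm));Q=(U@V).T;o=wm-Q@tm
print('wfit',o,np.degrees(np.arctan2(Q[1,0],Q[0,0])),np.round(W-(T@Q.T+o),1).tolist())
show(); print(delta([484,-227.5,90]))
E
```

```text
[[627.0, 204.0, 40.0], [486.0, 293.0, 40.0], [537.0, 60.0, 40.0], [399.0, 148.0, 40.0]] [512.23875781 176.16213924  40.        ]
234.35382471484968 238.37511958307792 13.674630678726361 12.45687259499088
fin [678.6575418  216.25783933  60.        ] [624.94438565 202.80514396  60.        ] [651.80096373 209.53149164  60.        ]
wfit [513.49880057 177.15406069] 17.78984663495835 [[-0.1, 2.0], [3.1, -0.0], [0.7, -3.9], [-3.7, 1.9]]
0.5 [ 251.6 -544.7  203.4] [-180.     0.   -65.2] F [ 0.5  0.3 -0.2] gap 85.1
[-190.5 -343.9  113.5]
```

```bash
python3 -m pendant '[[1,-21.2,-38.2,5,0],[1,-21.2,-38.2,5,0],[1,-21.2,-38.2,5,0],[1,-21.2,-38.2,10,0],[1,-21.2,-38.2,10,0],[1,-21.2,-38.2,10,0],[1,-21.2,-38.2,10,0],[1,-21.2,-38.2,10,0],[1,-21.2,-38.2,10,0],[1,0,0,0,0]]' 40; python3 - <<'E'
from h import *
show(); p,d=optics.snapshot('wrist'); c=cam('wrist'); cv2.imwrite('pics/w1.png',p)
for o in optics.search_frame('wrist','stray')[:3]: print(o)
print(proj(c,[484,-227.5,26]), c[1])
E
```

```text
time: 1.5
tool_pos: [485.3, -222.4, 126.9]
tcp_rot: [-180.0, 0.2, -64.9]
ft_force: [-0.2, -1.1, -1.1]
finger_gap: 85.1
1.5 [ 485.3 -222.4  126.9] [-180.     0.2  -64.9] F [-0.2 -1.1 -1.1] gap 85.1
{'at': [487.2, -227.8, 24.2], 'score': 0.7}
[285.84670845 207.91238422] [ 554.59486883 -191.1720722   297.04549876]
```

View pics/w1.png

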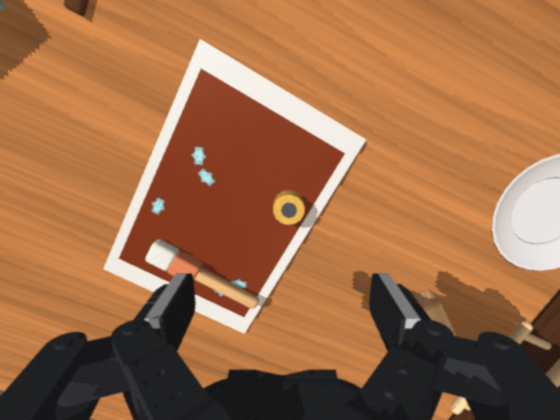

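The wrist view shows the stray at (289,208), about 3 px from where I predicted. The brush is at (205,275), which is clear of the fingers.

```bash
python3 - <<'E'
from h import *
c=cam('wrist'); w=toplane(c,(289,208.5),26); print(w); t=(w[:2]+[484,-227.5])/2; print(t,delta([*t,9]))
E
```

```text
[ 484.15619968 -232.22238688   26.        ]
[ 484.07809984 -229.86119344] [  3.3   1.3 119.2]
```

```bash
python3 -m pendant '[[1,3,1,25,0],[0.8,0,0,35,0],[0.8,0,0,30,0],[0.8,0,0,20,0],[0.8,0,0,9,0],[0.8,0,0,0,0],[0,0,0,0,0],[0,0,0,0,0],[0,0,0,0,0],[0,0,0,0,0]]' 40; python3 -m pendant '[[0,0,0,0,0],[0,0,0,0,0],[0,0,0,0,0]]'; python3 - <<'E'
from h import *
show()
E
```

```text
time: 2.6
tool_pos: [484.7, -230.8, 10.5]
tcp_rot: [-179.9, -0.1, -65.2]
ft_force: [0.8, 0.1, -0.4]
finger_gap: 10.0
time: 2.9
tool_pos: [484.1, -230.4, 9.5]
tcp_rot: [180.0, 0.0, -65.2]
ft_force: [0.4, -0.1, -0.0]
finger_gap: -0.0
2.9 [ 484.1 -230.4    9.5] [180.    0.  -65.2] F [ 0.4 -0.1 -0. ] gap -0.0
```

The jaws closed on nothing, so I'll look again.

```bash
python3 -m pendant '[[1,0,0,0,0],[1,0,0,0,0],[1,0,0,0,0],[1,0,0,0,0],[1,0,0,-20,0],[1,0,0,-40,0],[1,0,0,-40,0],[1,0,0,0,0],[1,0,0,0,0]]'; python3 - <<'E'
from h import *
show(); c=cam('wrist'); p,d=optics.snapshot('wrist'); c2=cam('wrist'); print(c[1]-c2[1]); cv2.imwrite('pics/w2.png',p)
for n in('wrist','top'):
    if n=='top': p,d=optics.snapshot('top'); cv2.imwrite('pics/t2.png',cv2.resize(p[180:320,160:440],None,fx=2.8,fy=2.8)); c=cam('top')
    for o in optics.search_frame(n,'stray')[:3]: print(n,o)
    P=cloud(c,d)
    hsv=cv2.cvtColor(p,cv2.COLOR_BGR2HSV); print(np.round(P[208,289],0))
E
```

```text
time: 3.8
tool_pos: [485.2, -231.1, 111.0]
tcp_rot: [-179.9, -0.2, -65.2]
ft_force: [-0.9, -0.2, -0.6]
finger_gap: 85.3
3.8 [ 485.2 -231.1  111. ] [-179.9   -0.2  -65.2] F [-0.9 -0.2 -0.6] gap 85.3
[ 0.64996482 -0.38429966  1.81896467]
wrist {'at': [485.3, -230.2, 27.0], 'score': 0.85}
[ 490. -235.   24.]
[582. -33.   9.]
```

View pics/w2.png

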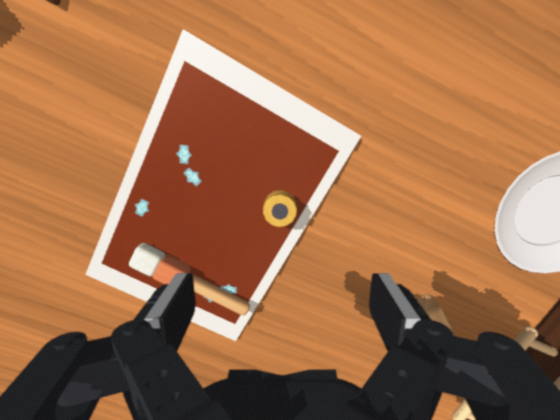

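```bash
python3 - <<'E'
from h import *
c=cam('wrist'); s=r.sense(); M=R.from_euler('xyz',s['tcp_rot'],degrees=True).as_matrix(); t=np.array(s['tool_pos'])
for v in ([42,0,-13],[-42,0,-13],[0,0,0],[42,0,-32]): print(v,proj(c,t+M@v))
print('cam in tool',M.T@(c[1]-t), M.T@c[2])
p,d=optics.snapshot('wrist'); P=cloud(c,d)
# depth of finger tips and weight top
for (u,v) in ((185,280),(190,290),(380,280),(378,295),(280,195),(280,200),(270,210),(280,211),(220,150)): print(u,v,round(float(d[v,u])),np.round(P[v,u],0),np.round(M.T@(P[v,u]-t),0))
p2,d2=optics.snapshot('top'); c2=cam('top'); print('top pred',proj(c2,[485,-230,26]))
w=toplane(c,(279.5,210),26); print(w)
E
```

```text
[42, 0, -13] [357.5506265  261.69552444]
[-42, 0, -13] [210.10167565 261.83655691]
[0, 0, 0] [283.69613794 252.19549686]
[42, 0, -32] [366.3744774  278.43221239]
cam in tool [  -0.9016194   -77.63659874 -169.44002848] [[ 9.99999120e-01 -1.07273084e-03 -7.80626506e-04]
 [ 1.26090712e-03  9.51465803e-01  3.07751906e-01]
 [ 4.12604463e-04 -3.07752619e-01  9.51466318e-01]]
185 280 134 [ 474. -186.  158.] [-44. -10. -50.]
190 290 142 [ 466. -189.  153.] [-44.  -1. -45.]
380 280 133 [ 510. -264.  159.] [ 42. -10. -51.]
378 295 134 [ 504. -266.  160.] [ 41.  -3. -53.]
280 195 260 [ 496. -221.   24.] [ -3. -15.  84.]
280 200 260 [ 492. -222.   25.] [ -3. -11.  82.]
270 210 264 [ 480. -218.   24.] [-12.  -2.  84.]
280 211 262 [ 483. -226.   26.] [-3. -2. 81.]
220 150 268 [ 506. -158.    5.] [-56. -51. 103.]
top pred [359.8795803  243.22299708]
[ 483.64972521 -225.71334636   26.        ]
```

View pics/t2.png

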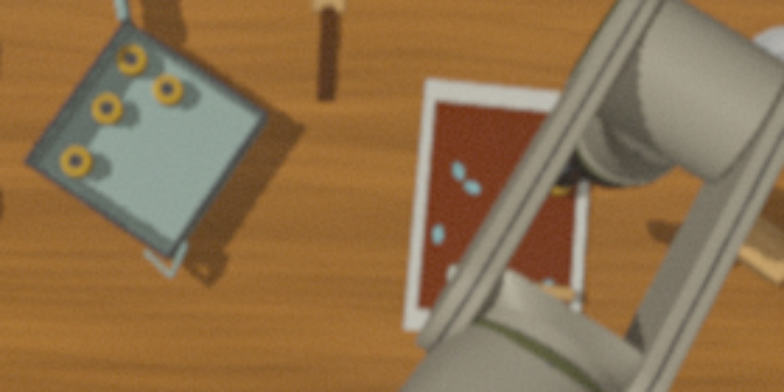

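The weight hasn't moved. The visible fingertips look further back than the stated TCP, so the jaws probably closed above the weight. I'll measure where the tips are.

```bash
cat > tips.py <<'E'
from h import *
p,d=optics.snapshot('wrist'); c=cam('wrist'); s=r.sense(); M=R.from_euler('xyz',s['tcp_rot'],degrees=True).as_matrix(); t=np.array(s['tool_pos'])
Q=(cloud(c,d)-t)@M; g=s['finger_gap']; show(s)
m=(d>0)&(d<200)&(Q[...,2]<0)
for sgn in(-1,1):
    k=m&(sgn*Q[...,0]>-5)&(np.abs(Q[...,0])<g/2+12)
    z=Q[k]; o=z[np.argsort(-z[:,2])]; print(len(z),np.round(o[:200:25],0).tolist())
    v,u=np.nonzero(k); print('px',u.min(),u.max(),v.min(),v.max(),'near', np.median(d[k]) if k.any() else None)
E
python3 tips.py; python3 -m pendant '[[0.35,0,0,0,0],[0.35,0,0,0,0],[0.35,0,0,0,0],[0.35,0,0,0,0]]'; python3 tips.py; python3 -m pendant '[[0,0,0,0,0],[0,0,0,0,0],[0,0,0,0,0],[0,0,0,0,0]]';python3 tips.py
```

```text
4.15 [ 483.4 -230.   108.3] [ 1.799e+02  1.000e-01 -6.520e+01] F [-0.4  0.8  0.8] gap 85.2
13630 [[-44.0, -6.0, -39.0], [-44.0, -1.0, -41.0], [-44.0, 5.0, -43.0], [-44.0, 2.0, -43.0], [-44.0, -2.0, -44.0], [-44.0, -5.0, -44.0], [-48.0, -10.0, -45.0], [-44.0, 0.0, -46.0]]
px 112 307 273 419 near 80.62126
13897 [[42.0, 0.0, -39.0], [41.0, -2.0, -41.0], [41.0, -1.0, -42.0], [42.0, -2.0, -43.0], [42.0, 7.0, -44.0], [43.0, -10.0, -45.0], [41.0, 11.0, -45.0], [42.0, -4.0, -46.0]]
px 266 460 273 419 near 81.42515
time: 4.55
tool_pos: [484.1, -230.4, 109.5]
tcp_rot: [-180.0, -0.0, -65.2]
ft_force: [-0.5, -0.4, 0.9]
finger_gap: 30.3
4.6 [ 484.1 -230.4  109.5] [180.    0.  -65.2] F [ 0.2 -0.5  0.2] gap 29.8
9828 [[-17.0, 8.0, -26.0], [-16.0, -3.0, -31.0], [-16.0, 3.0, -33.0], [-16.0, 10.0, -33.0], [-16.0, 11.0, -34.0], [-23.0, -10.0, -35.0], [-16.0, 1.0, -36.0], [-16.0, 2.0, -38.0]]
px 173 307 261 419 near 80.2383
9774 [[14.0, 8.0, -27.0], [14.0, -0.0, -31.0], [14.0, -10.0, -33.0], [14.0, -8.0, -34.0], [25.0, -6.0, -35.0], [15.0, -9.0, -35.0], [16.0, -10.0, -36.0], [14.0, -1.0, -37.0]]
px 265 397 261 419 near 80.79469
time: 5.0
tool_pos: [484.1, -230.4, 109.5]
tcp_rot: [-180.0, 0.0, -65.2]
ft_force: [1.2, 0.1, -0.1]
finger_gap: -0.1
5.05 [ 484.1 -230.4  109.5] [180.   -0.  -65.2] F [ 1.3 -0.5  0.4] gap 0.0
8456 [[-1.0, -9.0, -31.0], [-2.0, -10.0, -32.0], [-5.0, -10.0, -33.0], [4.0, -10.0, -34.0], [0.0, -9.0, -35.0], [-2.0, -10.0, -36.0], [-3.0, -9.0, -37.0], [-4.0, -10.0, -37.0]]
px 229 309 261 419 near 87.14905
8248 [[-1.0, -9.0, -31.0], [-4.0, -10.0, -32.0], [10.0, -6.0, -34.0], [11.0, -6.0, -34.0], [-0.0, -9.0, -35.0], [-1.0, -10.0, -36.0], [-2.0, -10.0, -37.0], [4.0, -10.0, -37.0]]
px 266 343 261 419 near 86.33125
```

The true fingertips sit about 31 mm behind the reported TCP when shut, and about 35 mm behind at a 30 mm gap. I'll add that offset to every height and descend, watching the force.

```bash
python3 -m pendant '[[0.8,-1,0,20,0],[0.8,0,0,40,0],[0.8,0,0,35,0],[0.8,0,0,10,0],[0.8,0,0,10,0],[0.8,0,0,8,0],[0.8,0,0,7,0],[0.8,0,0,0,0]]' 40; python3 -m pendant '[[0,0,0,0,0],[0,0,0,0,0],[0,0,0,0,0],[0,0,0,0,0],[0,0,0,0,0]]'
```

```text
time: 5.85
tool_pos: [483.9, -229.6, -20.5]
tcp_rot: [-180.0, -0.0, -65.2]
ft_force: [-0.4, -0.4, 1.7]
finger_gap: 68.3
time: 6.35
tool_pos: [484.4, -230.0, -19.5]
tcp_rot: [-179.9, -0.1, -65.2]
ft_force: [-0.8, 0.1, 6.6]
finger_gap: 28.2
```

```bash
python3 -m pendant '[[0,0,0,-15,0],[0,0,0,-30,0],[0,0,0,-35,0],[0,0,0,-20,0],[0,-38.3,-17.5,0,0],[0,-38.3,-17.5,0,0],[0,-38.3,-17.5,0,0]]'; python3 -m pendant '[[0,-38.3,-17.5,0,0],[0,-38.3,-17.5,0,0],[0,-38.3,-17.5,0,0],[0,-38.3,-17.5,0,0],[0,-38.3,-17.5,0,0],[0,-38.3,-17.5,0,0],[0,0,0,0,0],[0,0,0,0,0]]'; python3 - <<'E'
from h import *
show(); print(delta([483,149,-18])); c=cam('wrist'); p,d=optics.snapshot('wrist'); cv2.imwrite('pics/w3.png',p)
E
```

```text
time: 7.05
tool_pos: [483.0, -102.1, 80.6]
tcp_rot: [-180.0, -0.0, -65.3]
ft_force: [0.6, 0.6, -1.5]
finger_gap: 28.6
time: 7.85
tool_pos: [481.8, 150.3, 80.0]
tcp_rot: [180.0, -0.0, -65.0]
ft_force: [0.9, 0.4, -0.9]
finger_gap: 28.5
7.85 [481.8 150.3  80. ] [180.  -0. -65.] F [ 0.9  0.4 -0.9] gap 28.5
[ 1.7 -0.5 98. ]
```

View pics/w3.png

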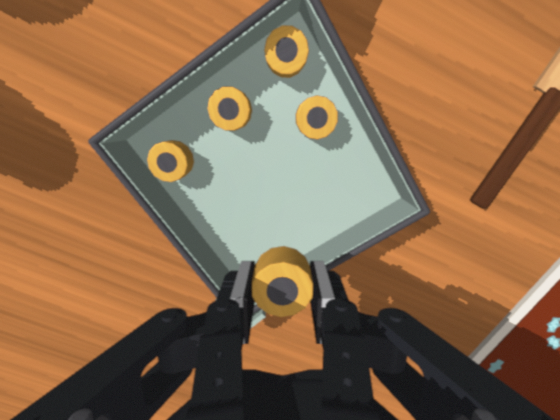

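The weight is held upright at (282,285). The tray's right corner is at (428,211), its left corner at (93,142), and the target area is free.

```bash
python3 - <<'E'
from h import *
c=cam('wrist'); L,Rr=toplane(c,(93,142),40),toplane(c,(428,211),40); e=L-Rr
print(L,Rr,(L+Rr)/2,np.hypot(*e[:2]),np.degrees(np.arctan2(-e[0],e[1])))
for uv in((286,47),(229,108),(317,118),(167,160)): print(toplane(c,uv,25))
p,d=optics.snapshot('wrist');P=cloud(c,d);q=P[295:303,268:298].reshape(-1,3);print('held top',np.median(q,0)); q=P[270:276,262:305].reshape(-1,3);print(np.median(q,0))
E
```

```text
[485.09588154 291.85568859  40.        ] [538.49868959  60.64228246  40.        ] [511.79728556 176.24898553  40.        ] 237.30044053937448 13.0054079702886
[593.74049365 199.2301381   25.        ]
[542.818271   219.28802994  25.        ]
[562.60483507 160.63190421  25.        ]
[490.3492529  247.25810741  25.        ]
held top [478.66318981 148.6938047  124.92470732]
[490.97198239 154.10721586 124.32906203]
```

```bash
python3 -m pendant '[[0,1.5,0,20,0],[0,0,0,35,0],[0,0,0,25,0],[0,0,0,10,0],[0,0,0,5,0],[0,0,0,3,0],[0,0,0,0,0]]'; python3 -m pendant '[[0,0,0,1,0],[0.55,0,0,0,0],[0.55,0,0,0,0],[0.55,0,0,0,0],[0.55,0,0,-10,0],[0.55,0,0,-30,0],[0.55,0,0,-45,0],[0.55,0,0,-35,0],[0.55,0,0,0,0]]'; python3 - <<'E'
from h import *
show(); p,d=optics.snapshot('wrist'); c=cam('wrist'); cv2.imwrite('pics/w4.png',p)
for o in optics.search_frame('wrist','stray')[:6]: print(o)
th=np.radians(13.2);a=np.array([np.cos(th),np.sin(th)]);f=np.array([511.9,176.3])-120*a
for t in (0,35,37): 
  g=np.radians(t)+np.arctan2(45,269);print(t,f+272.7*np.cos(g)*a,272.7*np.sin(g))
E
```

```text
time: 8.65
tool_pos: [483.6, 148.0, -17.6]
tcp_rot: [-179.9, -0.0, -65.2]
ft_force: [-1.8, -0.2, -0.6]
finger_gap: 28.3
time: 9.55
tool_pos: [487.1, 149.1, 107.8]
tcp_rot: [-179.4, -0.1, -65.2]
ft_force: [0.8, -0.0, 0.7]
finger_gap: 47.2
9.55 [487.1 149.1 107.8] [-1.794e+02 -1.000e-01 -6.520e+01] F [ 0.8 -0.   0.7] gap 47.2
{'at': [488.3, 150.1, 23.9], 'score': 0.66}
{'at': [661.7, 5.8, 0.8], 'score': 0.63}
0 [656.92679687 210.31572811] 44.993735280323655
35 [584.44513868 193.31530866] 191.12729169099916
37 [577.83576573 191.76509423] 197.79929852020874
```

View pics/w4.png

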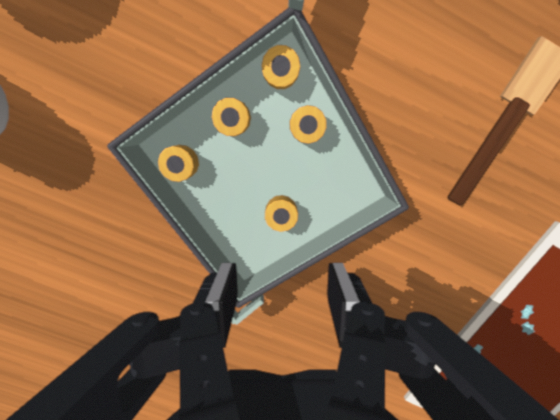

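The stray stands upright on the tray floor at (281,215), well clear of the others. I'll go over the handle fin next.

```bash
python3 -m pendant '[[0.6,3,-26,0,0],[0.6,3,-40,0,0],[0.6,4,-40,0,0],[0.6,4,-40,0,0],[0.6,4,-36,0,0],[0.6,0,0,0,6],[0.6,0,0,0,5.7],[0.6,0,0,0,0],[0.6,0,0,0,0]]' 30; python3 - <<'E'
from h import *
show(); print(delta([657,210.3,-6])); p,d=optics.snapshot('wrist'); c=cam('wrist'); P=cloud(c,d).reshape(-1,3)
A=P[(np.abs(P[:,0]-655)<35)&(np.abs(P[:,1]-210)<35)&(P[:,2]>50)&(P[:,2]<68)]
print(len(A),A.min(0),A.max(0))
if len(A)>20: print(cv2.minAreaRect(A[:,:2].astype(np.float32)),np.polyfit(A[:,0],A[:,1],1), np.median(A,0))
E
```

```text
time: 10.55
tool_pos: [654.5, 207.9, 99.0]
tcp_rot: [179.9, 0.0, -76.7]
ft_force: [0.4, -0.1, 0.7]
finger_gap: 51.2
10.55 [654.5 207.9  99. ] [179.9   0.  -76.7] F [ 0.4 -0.1  0.7] gap 51.2
[ -1.8  -3.2 105. ]
941 [625.40519905 200.8853886   50.9967515 ] [680.79718003 221.78628383  61.26500203]
((653.099853515625, 211.5255126953125), (55.555789947509766, 9.224693298339844), 13.273204803466797) [ 0.22325688 65.55717892] [655.38864971 211.90540599  59.3432319 ]
```

```bash
python3 -m pendant '[[0.6,-3.5,-3.5,25,0],[0.6,0,0,35,0],[0.6,0,0,25,0],[0.6,0,0,12,0],[0.6,0,0,7,0],[0.6,0,0,0,0]]' 30;  python3 -m pendant '[[0,0,0,0,0],[0,0,0,0,0],[0,0,0,0,0],[0,0,0,0,0],[0,0,0,0,0],[0,0,0,0,0]]'; python3 - <<'E'
from h import *
show()
f=np.array([511.9,176.3]); s=r.sense(); 
a0=np.arctan2(45,269)
pr=None
for t in range(0,40,4):
  g=np.radians(t)+a0; q=np.array([272.7*np.cos(g)-269,272.7*np.sin(g)-45]); print(t,np.round(q,1), None if pr is None else np.round(q-pr,1)); pr=q
E
```

```text
time: 11.2
tool_pos: [657.9, 212.2, -3.7]
tcp_rot: [180.0, 0.0, -76.9]
ft_force: [0.2, -0.5, 0.6]
finger_gap: 51.0
time: 11.8
tool_pos: [659.2, 212.5, -1.8]
tcp_rot: [-179.9, -0.0, -76.9]
ft_force: [-1.3, -0.2, 5.8]
finger_gap: 9.9
11.8 [659.2 212.5  -1.8] [-179.9   -0.   -76.9] F [-1.3 -0.2  5.8] gap 9.9
0 [-0. -0.] None
4 [-3.8 18.6] [-3.8 18.7]
8 [-8.9 37. ] [-5.1 18.3]
12 [-15.3  54.9] [-6.4 17.9]
16 [-22.9  72.4] [-7.6 17.5]
20 [-31.6  89.3] [-8.8 16.9]
24 [-41.6 105.5] [-9.9 16.2]
28 [-52.6 121. ] [-11.1  15.5]
32 [-64.7 135.7] [-12.1  14.7]
36 [-77.9 149.5] [-13.1  13.8]
```

The fin is gripped at a 9.9 mm gap. I'll raise the tray slowly along the arc about its foot.

```bash
python3 -m pendant '[[0,1,0.0,-5,0],[0,-1,1,-4.5,0],[0,0,1.3,-4.6,0],[0,0,1.3,-4.6,0],[0,0,1.3,-4.6,0],[0,0,1.3,-4.6,0],[0,0,1.4,-4.6,0],[0,0,1.6,-4.5,0],[0,0,0,0,0]]'; python3 - <<'E'
from h import *
show(); p,d=optics.snapshot('scene'); cv2.imwrite('pics/s1.png',p)
E
```

```text
time: 12.7
tool_pos: [649.3, 210.3, 34.5]
tcp_rot: [-180.0, 0.0, -76.9]
ft_force: [1.9, -0.2, -4.7]
finger_gap: 9.3
12.7 [649.3 210.3  34.5] [-180.     0.   -76.9] F [ 1.9 -0.2 -4.7] gap 9.3
```

View pics/s1.png

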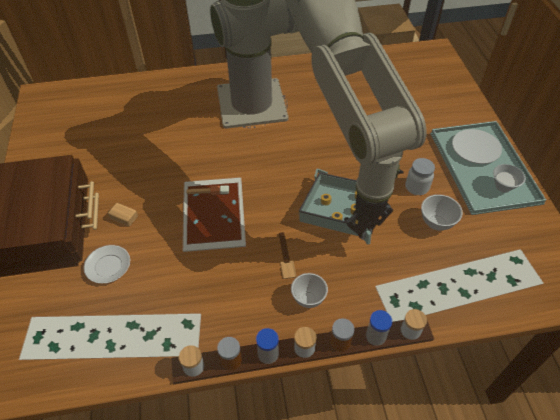

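The scene view shows the tray at (340,205) held by the fin, with nothing near it. The wrist carries about 4.7 N, roughly half the load, which is what a tray pivoting on its foot should give. I'll carry on up.

```bash
python3 -m pendant '[[0,0,3.2,-9,0],[0,0,3.2,-8.9,0],[0,0,3.8,-8.8,0],[0,0,3.8,-8.7,0],[0,0,4.4,-8.5,0],[0,0,4.4,-8.4,0],[0,0,0,0,0]]'; python3 -m pendant '[[0,0,5,-8.1,0],[0,0,5,-8.1,0],[0,0,5.5,-7.8,0],[0,0,5.6,-7.7,0],[0,0,6,-7.4,0],[0,0,6.1,-7.3,0],[0,0,5,-5.5,0],[0,0,4.5,-4.8,0],[0,0,0,0,0],[0,0,0,0,0]]'; python3 -m pendant '[[0,0,0,0,0],[0,0,0,0,0],[0,0,0,0,0],[0,0,0,0,0],[0,0,0,0,0]]'; python3 - <<'E'
from h import *
show(); p,d=optics.snapshot('wrist'); cv2.imwrite('pics/w5.png',p); c=cam('wrist')
for o in optics.search_frame('wrist','weight0')[:8]: print(o)
# floor plane via colour-free: points in tray interior
p,d=optics.snapshot('top'); P=cloud(cam('top'),d)
cv2.imwrite('pics/t5.png',cv2.resize(p[160:300,150:270],None,fx=4,fy=4))
for o in optics.search_frame('top','weight0')[:8]: print('top',o)
E
```

```text
time: 13.45
tool_pos: [627.8, 205.3, 88.2]
tcp_rot: [-179.8, -0.0, -76.9]
ft_force: [2.0, 0.3, -2.0]
finger_gap: 9.3
time: 14.45
tool_pos: [586.2, 195.6, 143.4]
tcp_rot: [-179.9, 0.0, -76.9]
ft_force: [2.7, 0.3, -1.0]
finger_gap: 9.7
time: 14.95
tool_pos: [585.6, 195.4, 142.6]
tcp_rot: [-180.0, 0.0, -76.9]
ft_force: [3.0, 1.1, 2.1]
finger_gap: 9.4
14.95 [585.6 195.4 142.6] [-180.     0.   -76.9] F [3.  1.1 2.1] gap 9.4
{'at': [450.4, 165.5, 62.3], 'score': 0.84}
{'at': [768.4, 24.3, 17.1], 'score': 0.34}
top {'at': [429.4, 128.4, 49.7], 'score': 0.61}
```

View pics/w5.png

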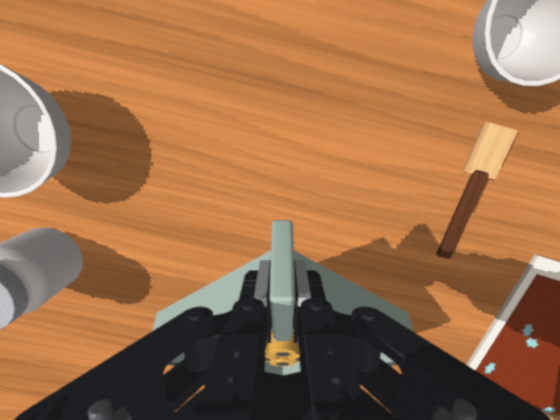

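View pics/t5.png

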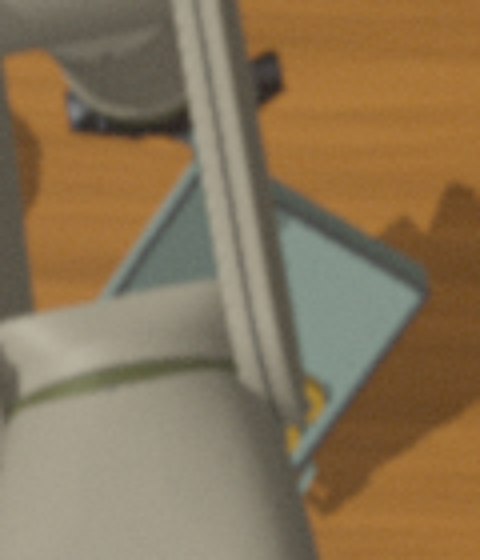

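At 35° of tilt the weights have left the tray's upper part. Brass shows at (283,352) in the wrist view and near the lip at (315,400) in the top crop. I'll check the tilt by depth and see the corner from the scene camera.

```bash
python3 - <<'E'
from h import *
p,d=optics.snapshot('top'); c=cam('top'); P=cloud(c,d)
# crop px (x,y)/4 + (150,160): floor patch (300..400, 250..330)
q=P[222:244,226:250].reshape(-1,3); 
for i in range(4):
    m=q.mean(0); n=np.linalg.svd(q-m)[2][2]; n*=np.sign(n[2]); e=np.abs((q-m)@n); q=q[e<max(3,2*e.std())]
print('normal',n,np.degrees(np.arccos(n[2])),np.degrees(np.arctan2(n[1],n[0])),len(q),m)
th=np.radians(13.2); a=np.array([np.cos(th),np.sin(th),0]); foot=np.array([511.9,176.3,0])-120*a
# floor plane height above foot along normal should be 5
print('floor-plane dist from foot',(m-foot)@n)
p,d=optics.snapshot('scene'); c=cam('scene'); P=cloud(c,d)
k=proj(c,foot+[40,0,40]); u,v=k.astype(int); cv2.imwrite('pics/s2.png',cv2.resize(p[max(0,v-60):v+60,max(0,u-80):u+80],None,fx=5,fy=5,interpolation=cv2.INTER_CUBIC)); print(k)
for o in optics.search_frame('scene','weight0')[:8]: print(o)
hsv=cv2.cvtColor(p,cv2.COLOR_BGR2HSV)
show()
E
```

```text
normal [-0.57516402 -0.07840596  0.81427198] 35.48455988172321 -172.2373274462222 321 [496.60638427 109.37532115  67.66638755]
floor-plane dist from foot -0.20212075822045247
[322.44452629 183.60257602]
{'at': [439.5, 135.4, 48.3], 'score': 0.65}
{'at': [428.0, 181.6, 47.8], 'score': 0.42}
{'at': [450.7, 163.0, 61.0], 'score': 0.4}
15.3 [585.4 195.4 142.6] [-180.     0.   -76.9] F [3.8 0.5 1. ] gap 9.7
```

View pics/s2.png

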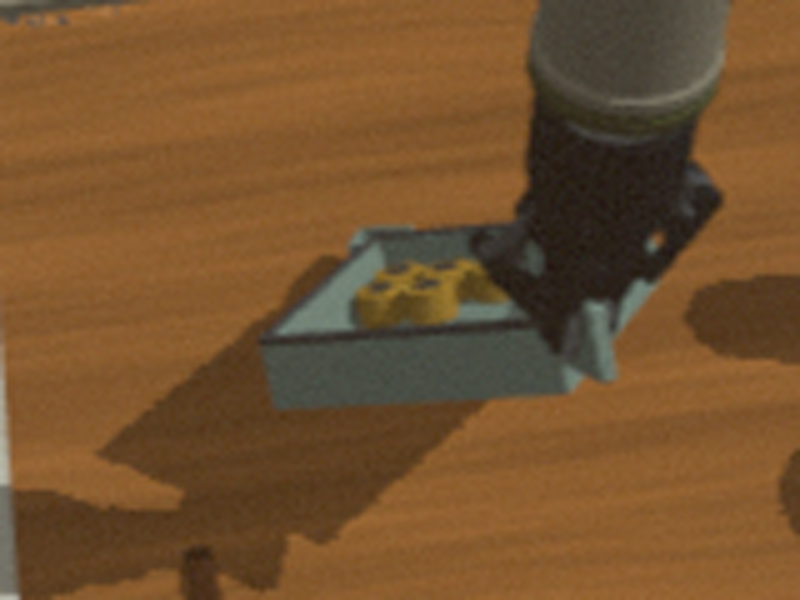

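```bash
python3 -c "
from bench import hand_in; print(hand_in())"
```

```text
the job is handed in; nothing more can be done
None
```

I placed the stray weight upright in the tray, then raised the tray by its fin until it stood on its lip corner. I handed the job in at 15.3 s, still holding it there.

**First grasp missed:** the jaws closed above the stray. Depth readings showed the real fingertips about 31 mm behind the reported TCP. I corrected for that, and the next grasp held. The missed attempt did not move the weight.

**Last checks**
- **Tilt:** 35.5° by a depth fit of the tray floor. By the reported tool height and that offset, the grip point is about 190 mm high.
- **Grip:** jaws still shut on the fin, 9.4–9.7 mm gap at 30 N. Wrist force was a few newtons.
- **Weights:** the detector found three grouped in the lip corner, with their visible tops 58–75 mm from the inner corner (limit 95 mm). The others were hidden behind the arm, so I did not locate all five one by one.
- **Clearance:** nothing touched the tray in the pictures, and I saw no bystander moved.

**One disagreement:** the fitted floor plane passes about 5 mm lower relative to the assumed foot point than it should. The foot may have slid or turned slightly, or it may be calibration error. I did not measure the foot's height directly, but this does not suggest it has lifted off the table.

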